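# Find room for the washed canister on the crowded condiment tray

## Robot

A 6-joint arm with a two-finger parallel gripper is mounted at the origin on the work surface. World frame = base frame: x ahead of the robot, y to its left, z up, the work surface at z = 0. Lengths are in m, angles in rad, forces in N, time in s.
With the tool pointing down it reaches from about 0.35 to 0.975 m from the base axis. Payload 4.9 kg.
Tool frame: the origin (TCP) lies at the very end of the fingers, on their centre line; the grasp point (between the pads) lies 19 mm behind it (manip.grasp_offset is the distance from the TCP to the grasp point, in m); z points along the fingers, y is the line along which they close (so a half turn about z gives the same grasp; the last joint's range is limited). The gripper opens to 85 mm and grips with 20 to 120 N. Pads are 22 mm wide; open, the fingers measure 114 mm over their backs; the gripper's body (76 mm by 85 mm) begins 54 mm behind the grasp point. The pads swing forward as they close: fully open they stand 13 mm farther back than shut.
Start: joints at [1.146, 0.053, 1.613, -0, 1.476, -0.119], TCP at [0.188, 0.596, 0.231] pointing down, gripper open.
Joint ranges: [-3.01, 3.01], [-1.01, 2.22], [0.06, 2.58], [-1.02, 4.17], [0.09, 2.62], [-3.14, 3.14]. Speed limits (rad/s): [2.57, 2.57, 3.14, 3.14, 3.14, 3.14].

## Interface

Orientations are given as a unit quaternion [w, x, y, z].
In Python, from plant import manip, eyes, job_done, models gives the robot as it stands.
- The arm moves only by the tool servo_tool, never from a script. Its argument "motion" is one flat list of numbers, 5 for each row, row after row: the opening, from -1 (shut) to 1 (fully open), then the shift along the tool's x, y, z normalised to -1 to 1, where 1 is 120 mm, then the turn about the tool's z normalised to -1 to 1, where 1 is 45 degrees. A call has 1 to 5 rows; each row is the pose to reach, as a shift and turn from the pose commanded when the call began, along the tool's axes at that moment; what a row does not reach only later rows make up. A row lasts 1/8 s, in which the tool goes at most 62.5 mm and 10.7 degrees, less where a joint would pass 70% of its speed; a pose out of reach is approached as far as the arm can. A call with a number of a shift or a turn outside -1 to 1 is refused whole. A call with a gripper value outside its range is refused whole. The fingers move at their own pace and stop on an object; the grip force is fixed at half the most. Time passes only in rows, so rows that repeat a pose let the fingers close. It gives the time, the measured TCP pose, the force, the opening and the grip force at its end, in the units of the state.
- manip.state(): the state, without advancing time (a new reading comes with each control period).
- eyes.grab_frame(name): name is "scene" or "top"; returns (picture, depth): 400x640x3 uint8, red, green, blue; 400x640 float32, m along the optical axis (not along the pixel's ray), 0 where there is no reading.
- eyes.camera_params(name): a dict with "fov_y" (degrees; the focal length in pixels is half the picture's height over the tangent of half this angle, whatever the lens; pixels are square), "cx", "cy" (the principal point, pixels), "pose" (4x4, takes a point from camera to world coordinates). Camera axes: x right, y up, looking along -z (the intrinsics and any distortion apply to the point x, -y, -z); pixel columns grow to the right and rows downward; lengths in m; the calibration is good to about 2 mm. A picture is of the moment at which its call begins. camera_params takes no time and is no camera call.
- job_done(): hands the job in; it is judged then, once.
Trained networks look in the newest picture that a camera, given by its name, has taken for a name from the list of things; names that differ only in an ending like _2 or _b are one class to them, and where a whole thing is asked for, a point or a joint stands for the part that bears it (a point fixed in the world has none). Each returns a list of dicts, best first, with "p" (0 to 1); they miss things now and then, are a little off and sometimes report something else, mostly with a low value. They report only what shows in the picture. A call takes as long as a camera call. They do not tell look-alikes from the thing itself.
- models.regions_of(camera, label): "mask" (400x640 bool, what is visible of it) and "pixel" ([column, row] in pixels, amid what is visible of it).
The state is a dict: "time": time; "joint_pos": joint angles; "joint_vel": joint speeds; "joint_efforts": joint torques, N m; "tool_pos": TCP position; "tool_rot": TCP orientation; "contact_force": force on the tool from outside, world axes, zero at the start; "ft_torque": the same for the moment, N m; "gripper_width": opening from 0.0 (shut) to 1.0 (fully open); "grasp_force": force on a finger pad.
Only numpy, scipy, OpenCV 4.12 (cv2) and the standard library are available. Lean on these libraries where they do the work, as an engineer would, in place of code of your own. Each camera call takes 0.05 s, during which the arm holds its last target. There are 200 camera calls.

## Task

Take the washed canister from the draining rack and stand it upright, lid up, wholly on the crowded metal tray: set it down gently, not dropped, with a small clear gap all round it. The spatula's handle lies across the only room, so first swing it aside about its blade, which must end flat in its rest. The bowl and the tub stay as they are: neither canister nor spatula may touch them, nor each other.

Things in the scene. Friction and masses are not known exactly. Their poses are not given: they have to be found in the camera images.
- canister_center (a point): Centre of the loose steel flip-top canister: a plain cylinder 60 mm in diameter, 120 mm long, 0.2 to 0.4 kg. x axis along the cylinder from base to lid (base 60 mm to -x, lid end 60 mm to +x). At the start it lies level in the rack's cradle, lid end roughly towards the robot and its right, axis 30 mm above the rack's floor; it stands when x points up.
- canister: The same canister; origin on the cylinder's side half-way along it (the line it lies on at the start, 30 mm from the axis), same axes: x from base to lid.
- rack: White plastic draining rack, fixed, 160 x 90 mm, 8 mm thick, two ribs 5 mm high forming a cradle along its x axis. Origin at the centre of its underside.
- tray: Flat, rimless aluminium tray, fixed on the counter, 160 mm (x) by 400 mm (y), top 6 mm above its origin, which is the centre of its underside. Bowl and tub stand on it at either end in y (which is at which end varies), the spatula between them.
- blade_rest (a point): Centre of the C-shaped blade rest fixed to the tray, 35 mm to the tray's +x from its centre, on the tray's top surface: a low steel wall, 10 mm high, inner radius 34, outer radius 40 mm, open over about 115 degrees towards the tray's -x for the handle.
- spatula: Loose wooden spatula lying flat, 200 mm long, 0.09 kg. Origin: underside centre of its round blade (60 mm across, 10 mm thick), lying in the rest with 4 mm play; pushed near its end, the handle swings about the rest up to 0.6 rad either way if no neighbour is in the way. Handle 24 mm wide, 14 mm thick, runs to -x, ends 170 mm from the origin, overhanging the tray's edge by 55 mm.
- bowl: Yellow melamine bowl, loose, 120 mm across the rim, 50 mm high. Origin at the centre of its underside. Leave alone.
- tub: Clear plastic tub with a sealed lid, loose, 90 mm (x) by 110 mm (y), 55 mm high, 0.45 kg. Origin at the centre of its underside. Leave alone.
Things that resemble listed ones, but are neither listed nor needed, are in the scene too. Leave any pink, turquoise or yellow look-alike of the canister alone.

How it is judged:
On the way:
1. the canister stands upright on the tray while still held in the fingers (contact force between canister and tray above 0.3 N and contact force between canister and the fingers above 0.5 N and angle between canister_center's own x axis and vertical below 0.15 rad), for 0.1 s.
At the end, for the whole second after the job is handed in: Canister at rest upright, lid up (0.06 rad), on the tray (at most 4 mm over an edge), 4 mm or more clear of bowl, tub, handle and blade rest; spatula flat, blade centre within 8 mm of the rest's; bowl and tub within 6 mm of their start (angle between canister_center's own x axis and vertical below 0.06 rad and z of canister_center in the frame of tray between 0.062 and 0.07 m and x of canister_center in the frame of tray between -0.054 and 0.054 m and y of canister_center in the frame of tray between -0.174 and 0.174 m and horizontal distance between canister_center and bowl above 0.094 m and ((x of canister_center in the frame of tub above 0.079 m or x of canister_center in the frame of tub below -0.079 m) or (y of canister_center in the frame of tub above 0.055 m or y of canister_center in the frame of tub below -0.055 m)) and ((y of canister_center in the frame of tub above 0.089 m or y of canister_center in the frame of tub below -0.089 m) or (x of canister_center in the frame of tub above 0.045 m or x of canister_center in the frame of tub below -0.045 m)) and ((y of canister_center in the frame of spatula above 0.046 m or y of canister_center in the frame of spatula below -0.046 m) or x of canister_center in the frame of spatula below -0.17 m or x of canister_center in the frame of spatula above 0.03 m) and horizontal distance between canister_center and blade_rest above 0.074 m and linear speed of each of canister, spatula below 0.01 m/s and horizontal distance between spatula and blade_rest below 0.008 m and angle between spatula's own z axis and vertical below 0.06 rad and z of spatula in the frame of tray below 0.01 m and distance of each of bowl, tub from where it was at the start of the episode below 0.006 m); the robot touches nothing.
It fails at once if the canister touches the bowl, the tub or the spatula (contact force between canister and bowl above 0.5 N or contact force between canister and tub above 0.5 N or contact force between canister and spatula above 0.5 N).
It fails at once if the spatula touches the bowl or the tub (contact force between spatula and bowl above 0.5 N or contact force between spatula and tub above 0.5 N).
It fails at once if the bowl or the tub is shifted by more than 10 mm (distance of any of bowl, tub from where it was at the start of the episode above 0.01 m).
It fails at once if the canister hits the tray harder than 80 N (contact force between canister and tray above 80 N).
It also fails if it takes over 58 s, if anything falls off the work surface, if the arm or the gripper's body presses on something with over 40 N, if the wrist force passes 120 N, or if a joint passes its speed limit or range.

## Working session

There is one attempt and no reset: what is moved stays moved. The work goes in short steps, Python scripts to look and compute and a tool call to move; the robot and the scene stay as the last step left them, time stands still between calls to the robot, and variables do not carry over. Pictures are saved under pics/ and viewed, at most 11 in all, crops included, and the job is handed in when it is done.

Besides the shell and the picture viewer there is one more tool, called as name(argument=value, ...) on one line, values as JSON. servo_tool: Moves the arm, as the interface text tells. Its arguments: {"type":"object","properties":{"motion":{"type":"array","items":{"type":"number","minimum":-1,"maximum":1}}},"required":["motion"]}

```bash
mkdir -p pics; cat > h.py <<'E'
import numpy as np, cv2
from plant import manip, eyes, job_done, models
def world(cam,d):
    p=eyes.camera_params(cam); f=200/np.tan(np.radians(p['fov_y'])/2)
    v,u=np.mgrid[0:400,0:640]
    P=np.stack([(u-p['cx'])/f*d,-(v-p['cy'])/f*d,-d],-1)
    T=np.array(p['pose']); return P@T[:3,:3].T+T[:3,3]
def rect(xy):
    return cv2.minAreaRect((xy*1000).astype(np.float32))
E
python3 - <<'E'
from h import *
for c in ['top','scene']:
    im,d=eyes.grab_frame(c); W=world(c,d); cv2.imwrite(f'pics/{c}0.png',im[:,:,::-1])
    p=eyes.camera_params(c); print(c,{k:v for k,v in p.items() if k!='pose'},np.array(p['pose'])[:3,3].round(3))
    np.savez(f'{c}0.npz',im=im,d=d,W=W)
    for n in ['canister','rack','tray','spatula','bowl','tub']:
        for r in models.regions_of(c,n)[:3]:
            m=r['mask']&(d>0); q=W[m]
            if len(q)<5: print(n,r['p'],r['pixel'],'few');continue
            print(n,round(r['p'],2),np.round(r['pixel']),m.sum(),'med',np.median(q,0).round(3),'zp',np.percentile(q[:,2],[5,95]).round(3),'rect',[np.round(x,1) for x in rect(q[:,:2])])
E
```

```text
top {'fov_y': 49.23354819100457, 'cx': 314.5254025554909, 'cy': 200.9057705315781} [0.33  0.161 1.132]
canister 0.83 [246. 268.] 1162 med [0.357 0.322 0.055] zp [0.038 0.061] rect [array([358.5, 326.1]), array([131.8,  57.1]), np.float64(29.6)]
canister 0.83 [157. 249.] 1287 med [0.402 0.532 0.054] zp [0.027 0.061] rect [array([406.4, 545.7]), array([ 74.6, 136.1]), np.float64(55.5)]
canister 0.8 [176. 162.] 1204 med [0.614 0.499 0.054] zp [0.025 0.061] rect [array([628.5, 514.7]), array([152.9,  65.8]), np.float64(33.1)]
rack 0.71 [247. 208.] 884 med [0.531 0.318 0.008] zp [0.004 0.012] rect [array([538.5, 312.4]), array([160.6,  91.5]), np.float64(64.9)]
tray 0.64 [250. 195.] 1142 med [0.531 0.302 0.063] zp [0.046 0.069] rect [array([538.9, 307.8]), array([140.2,  65.3]), np.float64(64.2)]
tray 0.61 [408. 168.] 4165 med [ 0.606 -0.097  0.006] zp [0.002 0.011] rect [array([ 631.2, -114.3]), array([164.5, 401.4]), np.float64(7.2)]
spatula 0.93 [414. 162.] 907 med [ 0.617 -0.117  0.018] zp [0.012 0.023] rect [array([ 593.9, -112.8]), array([197.7,  57.5]), np.float64(2.0)]
bowl 0.59 [
[... 1218 characters left out ...]
patula 0.66 [233. 228.] 421 med [ 0.639 -0.116  0.017] zp [0.014 0.021] rect [array([ 599.4, -109.5]), array([ 55.3, 192.1]), np.float64(89.7)]
bowl 0.7 [269. 215.] 919 med [ 0.585 -0.007  0.038] zp [0.013 0.056] rect [array([611.5,  -3.3]), array([117.7, 115.6]), np.float64(19.6)]
tub 0.88 [186. 220.] 1371 med [ 0.673 -0.223  0.058] zp [0.011 0.062] rect [array([ 593.6, -237.7]), array([196.2, 116.1]), np.float64(8.1)]
tub 0.67 [376. 219.] 501 med [0.56  0.311 0.009] zp [0.003 0.014] rect [array([556.5, 305.4]), array([164.8, 145.8]), np.float64(68.1)]
tub 0.33 [232. 225.] 419 med [ 0.631 -0.117  0.018] zp [0.014 0.021] rect [array([ 594.4, -125.3]), array([198.8,  51.2]), np.float64(11.3)]
```

View pics/top0.png

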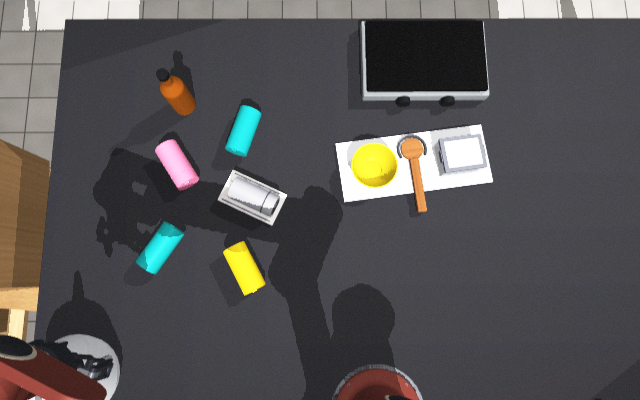

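View pics/scene0.png

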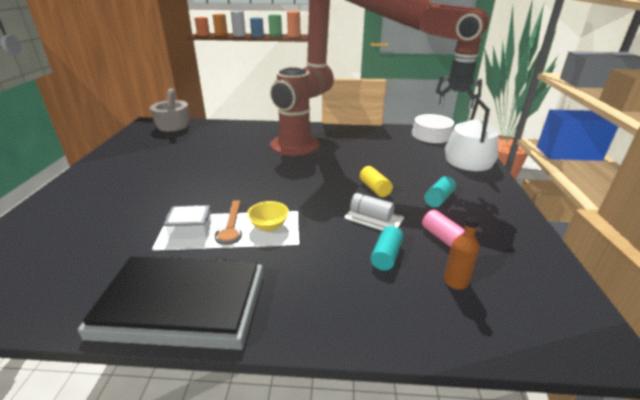

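The top view shows the canister in its rack at about (252,196), with the lid end to the lower right. The bowl is at (374,164) and the tub at (463,153). The spatula blade is at (412,148) and its handle end at (421,210). The scene view agrees. Next I'll fit the tray layout.

```bash
python3 - <<'E'
from h import *
from scipy.optimize import least_squares
z=np.load('top0.npz'); W=z['W']; d=z['d']
M={n:models.regions_of('top',n) for n in ['tray','spatula','bowl','tub','rack']}
def pts(n,i=0): 
    m=M[n][i]['mask']&(d>0); return W[m]
ti=max(range(len(M['tray'])),key=lambda i:M['tray'][i]['mask'].sum())
q=pts('tray',ti); q=q[(q[:,2]<.009)]
r=rect(q[:,:2]); print('tray',r)
# tray fit excluding items: use union hull 
a=np.radians(r[2]); 
if r[1][0]>r[1][1]: a-=np.pi/2
tc=np.array(r[0])/1000; R=np.array([[np.cos(a),-np.sin(a)],[np.sin(a),np.cos(a)]])
print('tray c',tc,'a',np.degrees(a))
def rep(n,w): print(n,'world',np.round(w,4),'tray',np.round((w-tc)@R*1000,1))
tt=pts('tub'); tt=tt[tt[:,2]>.054]; r=rect(tt[:,:2]); print('tubtop',r); rep('tub',np.array(r[0])/1000)
b=pts('bowl'); b=b[b[:,2]>.047]; f=least_squares(lambda p:np.hypot(b[:,0]-p[0],b[:,1]-p[1])-p[2],[.61,0,.06]).x; print(f); rep('bowl',f[:2])
bb=pts('bowl'); (c,rad)=cv2.minEnclosingCircle((bb[:,:2]*1000).astype(np.float32)); print(c,rad)
s=pts('spatula'); s=s[s[:,2]>.01]
far=s[s[:,0]>s[:,0].max()-.06]; hd=s[s[:,0]<s[:,0].max()-.085]
(c,rad)=cv2.minEnclosingCircle((far[:,:2]*1000).astype(np.float32)); print('blade',c,rad); rep('blade',np.array(c)/1000)
r=rect(hd[:,:2]); print('handle',r,hd[:,0].min()); 
k=np.polyfit(hd[:,0],hd[:,1],1); rep('hend',np.array([hd[:,0].min(),np.polyval(k,hd[:,0].min())])); print('slope deg',np.degrees(np.arctan(k[0])))
rep('rest',tc+R@[.035,0])
# canister top points
m=(W[...,2]>.062)&(W[...,2]<.075)&(abs(W[...,0]-.535)<.1)&(abs(W[...,1]-.31)<.1)
print('can',rect(W[m][:,:2]),m.sum()); m=(W[...,2]>.03)&(abs(W[...,0]-.535)<.09)&(abs(W[...,1]-.31)<.09); print(rect(W[m][:,:2]), W[m][:,2].max())
m=(W[...,2]>.003)&(W[...,2]<.02)&(abs(W[...,0]-.535)<.09)&(abs(W[...,1]-.31)<.09); print('rack',rect(W[m][:,:2]))
im=cv2.resize(z['im'][100:220,200:500],None,fx=2.6,fy=2.6,interpolation=cv2.INTER_CUBIC); cv2.imwrite('pics/crop.png',im[:,:,::-1])
E
```

```text
tray ((631.1602172851562, -114.25592041015625), (164.5410614013672, 401.4020080566406), 7.153997421264648)
tray c [ 0.63116022 -0.11425592] a 7.153997421264648
tubtop ((640.3323974609375, -229.67813110351562), (90.81991577148438, 115.06217193603516), 7.99152946472168)
tub world [ 0.6403 -0.2297] tray [  -5.3 -115.7]
[ 0.60898113 -0.00294849  0.05593352]
bowl world [ 0.609  -0.0029] tray [ -8.1 113.2]
(618.3756713867188, -7.408877849578857) 68.10528564453125
blade (662.8502807617188, -112.32328796386719) 31.223554611206055
blade world [ 0.6629 -0.1123] tray [31.7 -2. ]
handle ((551.795654296875, -123.34392547607422), (112.31449127197266, 25.336870193481445), 6.383952617645264) 0.49537948615122995
hend world [ 0.4954 -0.1282] tray [-136.5    3.1]
slope deg 6.165280295744986
rest world [ 0.6659 -0.1099] tray [35. -0.]
can ((533.9672241210938, 301.5566711425781), (124.55549621582031, 44.46059799194336), 67.02561950683594) 655
((532.8021240234375, 302.0162048339844), (124.41133117675781, 59.801944732666016), 64.45918273925781) 0.0730602532284721
rack ((534.7403564453125, 310.2740478515625), (176.55064392089844, 178.6910400390625), 0.39255470037460327)
```

View pics/crop.png

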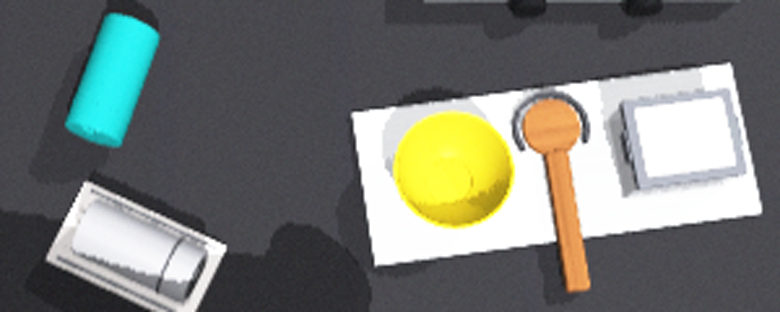

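The crop shows the blade in its C-shaped rest at about (552,125), with the handle running down to (580,290) between the bowl and the tub, and the lid on the lower-right end of the canister. I'll swing the handle about 0.4 rad towards the tub. That leaves room for the canister at roughly tray (-48, +21) mm.

```bash
cat >> h.py <<'E'
from scipy.spatial.transform import Rotation as Ro
tc=np.array([.63116,-.11426]); ta=np.radians(7.3)
RT=np.array([[np.cos(ta),-np.sin(ta)],[np.sin(ta),np.cos(ta)]])
def t2w(x,y): return tc+RT@[x,y]
def plan(*targets):
    """targets (x,y,z); prints units of 120mm in the present tool axes"""
    s=manip.state(); q=s['tool_rot']; R=Ro.from_quat([q[1],q[2],q[3],q[0]]).as_matrix()
    p=np.array(s['tool_pos'])
    yw=np.degrees(np.arctan2(R[1,1],R[0,1]))
    print('t',round(s['time'],2),'p',p.round(4),'x',R[:,0].round(3),'y',R[:,1].round(3),'z',R[:,2].round(3),'yaw_y',round(yw,1),'F',np.round(s['contact_force'],1),'g',round(s['gripper_width'],3),round(s['grasp_force'],1))
    for t in targets: print(np.round(t,3),'->',((np.array(t)-p)@R/.12).round(3))
E
python3 - <<'E'
from h import *
a=t2w(-.122,.055);plan((*a,.1),(*a,.012))
E
```

```text
t 0.95 p [0.1882 0.596  0.2313] x [-0.954  0.301 -0.   ] y [ 0.301  0.954 -0.   ] z [ 0. -0. -1.] yaw_y 72.5 F [-0.7  0.6 -0.4] g 1.0 0.0
[ 0.503 -0.075  0.1  ] -> [-4.187 -4.544  1.094]
[ 0.503 -0.075  0.012] -> [-4.187 -4.544  1.828]
```

servo_tool(motion=[-1,-0.42,-0.45,0.1,0,-1,-0.84,-0.91,0.2,0,-1,-0.84,-0.91,0.2,0])

```text
time: 1.32
tool_pos: [0.252, 0.459, 0.2064]
tool_rot: [-0.0, 0.153, 0.988, -0.001]
contact_force: [-0.9, -0.0, 0.1]
gripper_width: 0.378
grasp_force: 0.0
```

servo_tool(motion=[-1,-0.42,-0.45,0.1,0,-1,-0.84,-0.91,0.2,0,-1,-0.84,-0.91,0.2,0])

```text
time: 1.7
tool_pos: [0.3152, 0.3246, 0.1826]
tool_rot: [-0.0, 0.154, 0.988, -0.0]
contact_force: [0.2, -0.3, 0.2]
gripper_width: 0.001
grasp_force: 0.0
```

servo_tool(motion=[-1,-0.42,-0.45,0.1,0,-1,-0.84,-0.91,0.2,0,-1,-0.84,-0.91,0.2,0])

```text
time: 2.08
tool_pos: [0.3785, 0.1901, 0.1589]
tool_rot: [0.0, 0.154, 0.988, -0.0]
contact_force: [0.8, 0.6, -0.5]
gripper_width: -0.005
grasp_force: 0.0
```

servo_tool(motion=[-1,-0.42,-0.45,0.1,0,-1,-0.84,-0.91,0.2,0,-1,-0.84,-0.91,0.2,0])

```text
time: 2.45
tool_pos: [0.4418, 0.0554, 0.135]
tool_rot: [0.0, 0.154, 0.988, -0.0]
contact_force: [0.2, 1.5, 0.2]
gripper_width: 0.003
grasp_force: 0.0
```

servo_tool(motion=[-1,-0.42,-0.45,0.1,-0.2,-1,-0.84,-0.91,0.2,-0.4,-1,-0.84,-0.91,0.2,-0.67,-1,-0.84,-0.91,0.2,-0.67])

```text
time: 2.95
tool_pos: [0.5046, -0.0778, 0.111]
tool_rot: [-0.0, -0.109, 0.994, 0.0]
contact_force: [0.3, 0.5, -0.0]
gripper_width: -0.002
grasp_force: 0.0
```

```bash
python3 - <<'E'
from h import *
a=t2w(-.120,.055);b=t2w(-.122,.035);plan((*a,.1),(*a,.012),(*b,.012))
im,d=eyes.grab_frame('top'); W=world('top',d)
im=cv2.resize(im[80:300,300:540],None,fx=3,fy=2.7,interpolation=cv2.INTER_CUBIC); cv2.imwrite('pics/b.png',im[:,:,::-1])
E
```

```text
t 2.95 p [ 0.5046 -0.0778  0.111 ] x [-0.976 -0.216  0.001] y [-0.216  0.976  0.   ] z [-0.001  0.    -1.   ] yaw_y 102.5 F [ 0.3  0.5 -0. ] g -0.002 0.0
[ 0.505 -0.075  0.1  ] -> [-0.01   0.022  0.092]
[ 0.505 -0.075  0.012] -> [-0.01   0.022  0.825]
[ 0.506 -0.095  0.012] -> [ 0.022 -0.143  0.825]
```

View pics/b.png

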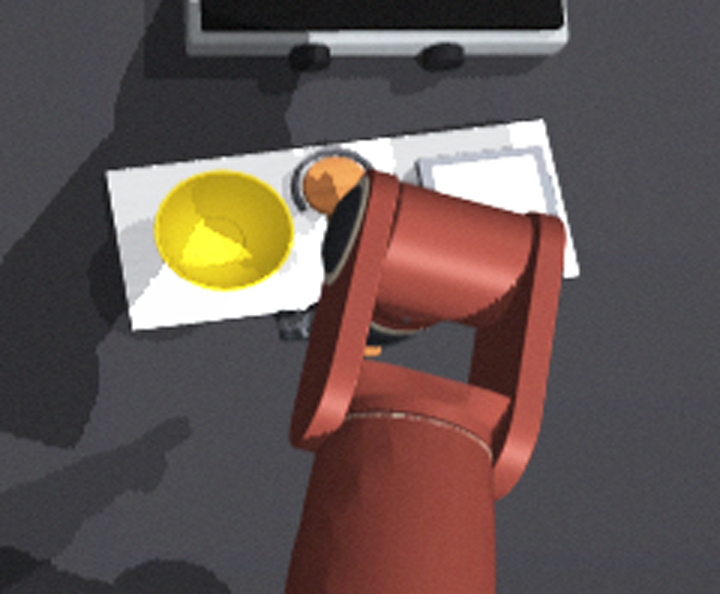

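servo_tool(motion=[-1,0,0.02,0.4,0,-1,0,0.02,0.8,0,-1,0,0.02,0.81,0])

```text
time: 3.38
tool_pos: [0.4998, -0.0717, 0.0105]
tool_rot: [-0.004, -0.11, 0.994, 0.002]
contact_force: [-0.4, -0.2, 1.1]
gripper_width: -0.001
grasp_force: 0.0
```

```bash
python3 - <<'E'
from h import *
L=[]
for off in (13,):
  for th in (0,.1,.2,.3,.4,.42):
    r=.157; u=np.array([-np.cos(th),-np.sin(th)]); n=np.array([-np.sin(th),np.cos(th)])
    w=t2w(*(np.array([.034,0])+u*r+n*(.012+.013)))
    L.append((*w,.013))
plan(*L)
E
```

```text
t 3.38 p [ 0.4998 -0.0717  0.0105] x [-0.976 -0.219  0.008] y [-0.219  0.976  0.005] z [-0.009  0.003 -1.   ] yaw_y 102.6 F [-0.4 -0.2  1.1] g -0.001 0.0
[ 0.506 -0.105  0.013] -> [ 0.011 -0.282 -0.022]
[ 0.506 -0.121  0.013] -> [ 0.037 -0.412 -0.022]
[ 0.508 -0.137  0.013] -> [ 0.051 -0.544 -0.023]
[ 0.512 -0.152  0.013] -> [ 0.051 -0.676 -0.024]
[ 0.517 -0.167  0.013] -> [ 0.038 -0.808 -0.024]
[ 0.518 -0.17   0.013] -> [ 0.034 -0.834 -0.024]
```

servo_tool(motion=[-1,0.01,-0.2,-0.02,0,-1,0.02,-0.27,-0.02,0,-1,0.03,-0.34,-0.02,0,-1,0.04,-0.41,-0.02,0,-1,0.05,-0.48,-0.02,0])

```text
time: 4.0
tool_pos: [0.5107, -0.1318, 0.0167]
tool_rot: [0.0, -0.11, 0.994, 0.0]
contact_force: [-0.1, 0.8, -0.3]
gripper_width: 0.002
grasp_force: 0.2
```

```bash
python3 - <<'E'
from h import *
plan((*t2w(.034,0),0))
im,d=eyes.grab_frame('scene'); W=world('scene',d)
for r in models.regions_of('scene','spatula')[:1]:
    q=W[r['mask']&(d>0)]; q=q[q[:,2]>.012]; print(r['p'],len(q),((q[:,:2]-tc)@RT*1000)[np.argsort(q[:,0])[::25]].round(0).tolist())
im=cv2.resize(im[170:270,130:330],None,fx=4,fy=4,interpolation=cv2.INTER_CUBIC); cv2.imwrite('pics/c.png',im[:,:,::-1])
E
```

```text
t 4.0 p [ 0.5107 -0.1318  0.0167] x [-0.976 -0.219 -0.   ] y [-0.219  0.976  0.   ] z [ 0.  0. -1.] yaw_y 102.6 F [-0.1  0.8 -0.3] g 0.002 0.2
[ 0.665 -0.11   0.   ] -> [-1.294 -0.103  0.139]
0.73 426 [[-129.0, -25.0], [-102.0, -18.0], [-85.0, -21.0], [-70.0, -13.0], [-53.0, -14.0], [-37.0, -17.0], [-18.0, 6.0], [-3.0, 2.0], [11.0, 18.0], [12.0, -14.0], [22.0, -3.0], [31.0, 26.0], [38.0, 33.0], [36.0, -24.0], [48.0, 26.0], [52.0, 1.0], [55.0, -15.0], [69.0, -5.0]]
```

View pics/c.png

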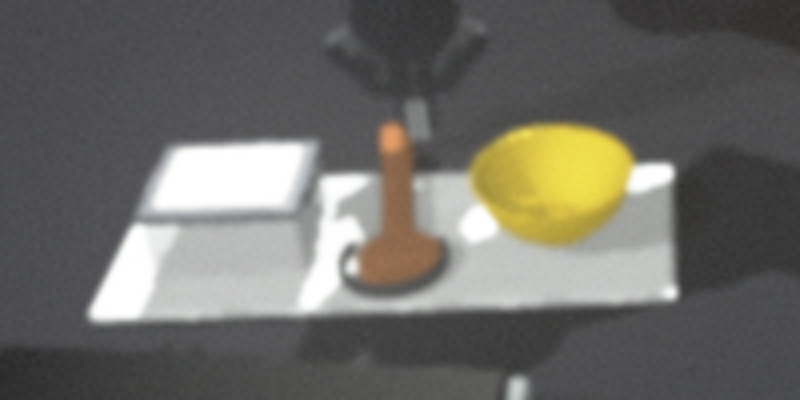

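The handle, at about (393,140) in this crop, is moving towards the tub, and the blade is still in its rest at (400,262). I'll keep pushing.

servo_tool(motion=[-1,0.02,-0.06,0.03,0,-1,0.02,-0.12,0.03,0,-1,0.02,-0.18,0.03,0,-1,0.015,-0.24,0.03,0,-1,0.01,-0.27,0.03,0])

```text
time: 4.72
tool_pos: [0.5167, -0.164, 0.013]
tool_rot: [0.0, -0.11, 0.994, 0.0]
contact_force: [-0.8, 1.2, 2.4]
gripper_width: 0.001
grasp_force: 1.8
```

```bash
cat >> h.py <<'E'
def spat(cam='scene'):
    im,d=eyes.grab_frame(cam); W=world(cam,d)
    r=models.regions_of(cam,'spatula')[0]
    q=W[r['mask']&(d>0)]; q=q[(q[:,2]>.013)&(q[:,2]<.026)]; t=(q[:,:2]-tc)@RT*1000
    h=t[(t[:,0]<-15)]; k=np.polyfit(h[:,0],h[:,1],1)
    (c,rad)=cv2.minEnclosingCircle(t[t[:,0]>3].astype(np.float32))
    print('spat p',r['p'],'handle angle',np.arctan(k[0]).round(3),'y at -50',np.polyval(k,-50).round(1),'at -120',np.polyval(k,-120).round(1),'xmin',h[:,0].min().round(1),'blade',np.round(c,1),rad)
    return im,d,W
E
python3 - <<'E'
from h import *
plan((*t2w(.034,0),0)); spat()
E
```

```text
t 4.72 p [ 0.5167 -0.164   0.013 ] x [-0.976 -0.218 -0.   ] y [-0.218  0.976  0.   ] z [ 0.  0. -1.] yaw_y 102.6 F [-0.8  1.2  2.4] g 0.001 1.8
[ 0.665 -0.11   0.   ] -> [-1.303  0.17   0.109]
spat p 0.81 handle angle 0.371 y at -50 -31.2 at -120 -58.4 xmin -125.8 blade [35.4 -0.6] 34.80423355102539
```

servo_tool(motion=[-1,-0.01,-0.03,0,0,-1,-0.02,-0.06,0,0,-1,-0.02,-0.06,0,0])

```text
time: 5.2
tool_pos: [0.5207, -0.1703, 0.013]
tool_rot: [0.0, -0.11, 0.994, -0.0]
contact_force: [-1.0, -0.2, 1.0]
gripper_width: -0.001
grasp_force: 1.3
```

```bash
python3 - <<'E'
from h import *
plan((*t2w(.034,0),0)); spat()
E
```

```text
t 5.2 p [ 0.5207 -0.1703  0.013 ] x [-0.976 -0.219 -0.   ] y [-0.219  0.976 -0.001] z [ 0. -0. -1.] yaw_y 102.6 F [-1.  -0.2  1. ] g -0.001 1.3
[ 0.665 -0.11   0.   ] -> [-1.282  0.228  0.109]
spat p 0.56 handle angle 0.435 y at -50 -36.6 at -120 -69.1 xmin -117.1 blade [28.6 -0.2] 34.473716735839844
```

servo_tool(motion=[-1,0,0.2,0,0,-1,0,0.3,-0.3,0,-1,0.2,0.7,-0.8,0,-1,0.2,1,-1,0,-1,0.2,1,-1,0])

```text
time: 5.92
tool_pos: [0.4716, -0.0558, 0.1361]
tool_rot: [0.003, -0.112, 0.994, -0.001]
contact_force: [0.2, -0.9, -0.9]
gripper_width: -0.002
grasp_force: 0.0
```

```bash
python3 - <<'E'
from h import *
c=np.array([.534,.302]); u=-np.array([np.cos(np.radians(65)),np.sin(np.radians(65))])
g=c+.04*u; plan((*g,.13),(*g,.018))
E
```

```text
t 5.92 p [ 0.4716 -0.0558  0.1361] x [-0.975 -0.222 -0.006] y [-0.222  0.975 -0.003] z [ 0.007 -0.001 -1.   ] yaw_y 102.9 F [ 0.2 -0.9 -0.9] g -0.002 0.0
[0.517 0.266 0.13 ] -> [-0.965  2.528  0.049]
[0.517 0.266 0.018] -> [-0.96   2.531  0.983]
```

servo_tool(motion=[1,-0.16,0.42,0,0,1,-0.32,0.84,0,0])

```text
time: 6.18
tool_pos: [0.4855, 0.0496, 0.1314]
tool_rot: [-0.001, -0.109, 0.994, -0.0]
contact_force: [1.1, 0.2, 0.1]
gripper_width: 0.418
grasp_force: 0.0
```

servo_tool(motion=[1,-0.16,0.42,0,0,1,-0.32,0.84,0,0])

```text
time: 6.42
tool_pos: [0.5007, 0.1569, 0.131]
tool_rot: [-0.001, -0.11, 0.994, -0.0]
contact_force: [0.5, -0.0, -0.1]
gripper_width: 0.848
grasp_force: 0.0
```

servo_tool(motion=[1,-0.16,0.42,0,-0.22,1,-0.32,0.84,0,-0.44,1,-0.32,0.84,0,-0.66,1,-0.32,0.84,0,-0.88,1,-0.32,0.84,0,-1])

```text
time: 7.05
tool_pos: [0.516, 0.262, 0.1305]
tool_rot: [-0.002, -0.484, 0.875, 0.0]
contact_force: [-0.2, 0.7, 0.2]
gripper_width: 0.996
grasp_force: 0.0
```

servo_tool(motion=[1,0,0,0,-0.17,1,0,0,0,-0.17])

```text
time: 7.3
tool_pos: [0.5162, 0.2618, 0.1309]
tool_rot: [-0.001, -0.539, 0.843, 0.0]
contact_force: [-0.4, -0.1, -0.0]
gripper_width: 1.001
grasp_force: 0.0
```

```bash
python3 - <<'E'
from h import *
c=np.array([.534,.302]); u=-np.array([np.cos(np.radians(65)),np.sin(np.radians(65))])
g=c+.04*u; plan((*g,.13),(*g,.018)); im,d,W=spat('top')
np.savez('top1.npz',im=im,d=d,W=W)
im=cv2.resize(im[90:270,190:490],None,fx=2.6,fy=2.6,interpolation=cv2.INTER_CUBIC); cv2.imwrite('pics/d.png',im[:,:,::-1])
im,d=eyes.grab_frame('scene'); W=world('scene',d)
m=(W[...,2]>.045)&(W[...,2]<.075)&(abs(W[...,0]-.535)<.08)&(abs(W[...,1]-.30)<.08); print(m.sum(),rect(W[m][:,:2]))
E
```

```text
t 7.3 p [0.5162 0.2618 0.1309] x [-0.42  -0.908  0.002] y [-0.908  0.42   0.002] z [-0.003 -0.001 -1.   ] yaw_y 155.2 F [-0.4 -0.1 -0. ] g 1.001 0.0
[0.517 0.266 0.13 ] -> [-0.033  0.007  0.007]
[0.517 0.266 0.018] -> [-0.035  0.005  0.941]
spat p 0.7 handle angle 0.603 y at -50 -71.5 at -120 -119.6 xmin -67.1 blade [65.5 -0.4] 173.48138427734375
537 ((541.348388671875, 299.6213073730469), (126.0287857055664, 59.52150344848633), 71.45468139648438)
```

View pics/d.png

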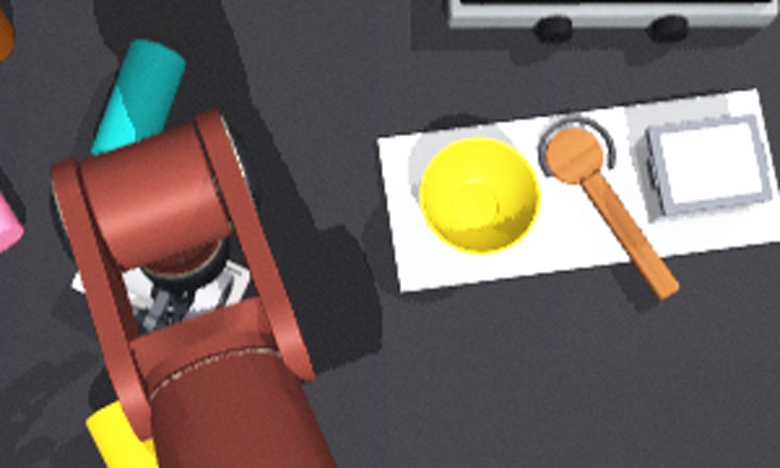

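The handle now runs from about (590,180) to (668,290), clear of the tub, and the blade is in its rest at (575,155). The gripper is over the canister, so I'll go down and grasp it.

servo_tool(motion=[1,-0.03,0,0.4,0,1,-0.03,0,0.75,0,1,-0.03,0,0.94,0,1,-0.03,0,0.94,0])

```text
time: 7.95
tool_pos: [0.5165, 0.2646, 0.0174]
tool_rot: [-0.003, -0.539, 0.842, 0.001]
contact_force: [0.4, -1.0, 0.6]
gripper_width: 0.997
grasp_force: 0.0
```

servo_tool(motion=[-1,0,0,0,0,-1,0,0,0,0,-1,0,0,0,0,-1,0,0,0,0,-1,0,0,0,0])

```text
time: 8.57
tool_pos: [0.518, 0.267, 0.0228]
tool_rot: [0.0, -0.539, 0.842, 0.002]
contact_force: [-8.0, 2.8, 8.3]
gripper_width: 0.681
grasp_force: 63.7
```

```bash
python3 - <<'E'
from h import *
z=np.load('top1.npz'); im,W=z['im'].astype(int),z['W']
t=(W[...,:2]-tc)@RT*1000
m=(im[...,0]>im[...,1]*1.35)&(im[...,1]>im[...,2]*1.15)&(abs(t[...,0])<140)&(abs(t[...,1])<110)&(W[...,2]<.03)&(W[...,2]>.009)
s=t[m]; h=s[s[:,0]<-15]; k=np.polyfit(h[:,0],h[:,1],1); print(len(s),np.arctan(k[0]),np.polyval(k,[-50,-120]),h[:,0].min(),cv2.minEnclosingCircle(s[s[:,0]>5].astype(np.float32)))
E
```

```text
850 0.42393999564501195 [-31.77519828 -63.36666292] -126.39081034225907 ((29.085323333740234, 2.454556703567505), 30.452491760253906)
```

servo_tool(motion=[-1,0,0,-0.2,0,-1,0,0,-0.5,0,-1,0,0,-0.8,0,-1,0,0,-1,0,-1,0,0,-1,0])

```text
time: 9.2
tool_pos: [0.5205, 0.2661, 0.1438]
tool_rot: [0.003, -0.539, 0.842, -0.001]
contact_force: [-0.1, -0.5, -3.2]
gripper_width: 0.682
grasp_force: 65.8
```

```bash
python3 - <<'E'
from h import *
plan()
im,d=eyes.grab_frame('scene'); W=world('scene',d)
m=(abs(W[...,0]-.53)<.09)&(abs(W[...,1]-.29)<.09)&(W[...,2]>.02)&(W[...,2]<.2)
u=np.array([-.42,-.908]); q=W[m]; s=(q[:,:2]-[.518,.267])@u
for lo in np.arange(-.12,.06,.02):
    k=(s>=lo)&(s<lo+.02); 
    if k.sum()>3: print(lo.round(2),k.sum(),q[k,2].min().round(3),q[k,2].max().round(3))
im=cv2.resize(im[100:260,300:460],None,fx=3.5,fy=3.5,interpolation=cv2.INTER_CUBIC); cv2.imwrite('pics/e.png',im[:,:,::-1])
E
```

```text
t 9.2 p [0.5205 0.2661 0.1438] x [-0.418 -0.908 -0.005] y [-0.908  0.418 -0.005] z [ 0.006  0.002 -1.   ] yaw_y 155.3 F [-0.1 -0.5 -3.2] g 0.682 65.8
-0.12 23 0.134 0.19
-0.1 203 0.134 0.19
-0.08 145 0.136 0.19
-0.06 143 0.137 0.191
-0.04 141 0.135 0.19
-0.02 190 0.136 0.2
0.0 71 0.129 0.2
```

View pics/e.png

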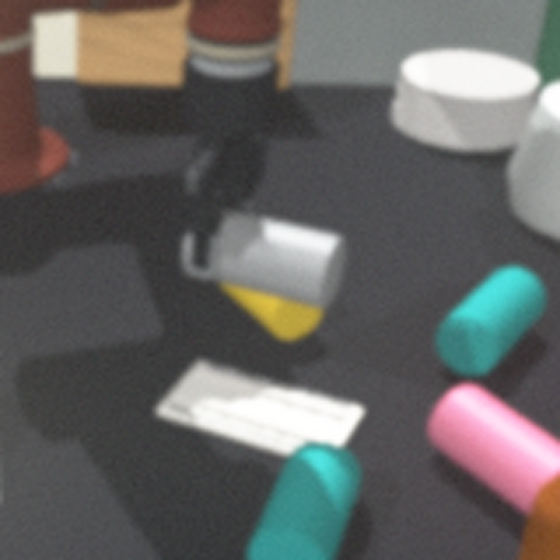

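The canister is held level and did not swing down. I'll move it over clear counter, low, and ease the grip so gravity can turn it upright.

servo_tool(motion=[-1,0.4,-0.07,0,0,-1,0.79,-0.13,0,0,-1,0.79,-0.13,0,0])

```text
time: 9.62
tool_pos: [0.491, 0.1703, 0.1375]
tool_rot: [-0.002, -0.538, 0.843, 0.001]
contact_force: [0.6, 0.1, -2.5]
gripper_width: 0.682
grasp_force: 65.7
```

servo_tool(motion=[-1,0.4,-0.07,0.1,0,-1,0.79,-0.13,0.25,0,-1,0.79,-0.13,0.38,0,-1,0.79,-0.13,0.38,0])

```text
time: 10.12
tool_pos: [0.466, 0.0805, 0.0922]
tool_rot: [-0.002, -0.539, 0.842, 0.001]
contact_force: [0.2, 0.1, -3.3]
gripper_width: 0.681
grasp_force: 65.7
```

servo_tool(motion=[0.34,0,0,0,0,0.34,0,0,0,0])

```text
time: 10.38
tool_pos: [0.4685, 0.081, 0.0954]
tool_rot: [0.001, -0.54, 0.842, -0.0]
contact_force: [0.5, 0.4, -3.4]
gripper_width: 0.684
grasp_force: 65.7
```

servo_tool(motion=[0.36,0,0,-0.02,0])

```text
time: 10.5
tool_pos: [0.468, 0.0807, 0.0974]
tool_rot: [0.0, -0.54, 0.842, -0.0]
contact_force: [0.4, 1.0, -2.7]
gripper_width: 0.683
grasp_force: 65.7
```

servo_tool(motion=[0.365,0,0,0,0])

```text
time: 10.62
tool_pos: [0.4681, 0.0804, 0.0976]
tool_rot: [0.001, -0.54, 0.842, -0.0]
contact_force: [0.1, 0.0, -2.6]
gripper_width: 0.684
grasp_force: 54.5
```

servo_tool(motion=[0.37,0,0,0,0])

```text
time: 10.75
tool_pos: [0.4678, 0.0802, 0.0971]
tool_rot: [0.0, -0.539, 0.842, -0.0]
contact_force: [-0.3, 0.1, -2.6]
gripper_width: 0.69
grasp_force: 46.7
```

```bash
cat >> h.py <<'E'
def prof(name=None):
    """height profile along the canister, seen by scene"""
    im,d=eyes.grab_frame('scene'); W=world('scene',d); p=np.array(manip.state()['tool_pos'])
    q=manip.state()['tool_rot']; u=Ro.from_quat([q[1],q[2],q[3],q[0]]).as_matrix()[:2,0]; n=np.array([-u[1],u[0]])
    w=W.reshape(-1,3); s=(w[:,:2]-p[:2])@u; t=(w[:,:2]-p[:2])@n
    m=(abs(s)<.13)&(abs(t)<.034)&(w[:,2]>.004)&(w[:,2]<.25)
    for lo in np.arange(-.13,.13,.02):
        k=m&(s>=lo)&(s<lo+.02)
        if k.sum()>3: print(lo.round(2),k.sum(),w[k,2].min().round(3),w[k,2].max().round(3))
    return im,d,W
E
python3 - <<'E'
from h import *
plan(); prof()
E
```

```text
t 10.75 p [0.4678 0.0802 0.0971] x [-0.418 -0.908 -0.   ] y [-0.908  0.418 -0.   ] z [ 0.  0. -1.] yaw_y 155.3 F [-0.3  0.1 -2.6] g 0.69 46.7
-0.11 167 0.085 0.142
-0.09 119 0.09 0.144
-0.07 121 0.088 0.143
-0.05 166 0.088 0.25
-0.03 332 0.09 0.249
-0.01 112 0.089 0.215
0.01 30 0.091 0.249
```

The grip eases as I open by small steps, so I'll continue in fine steps.

servo_tool(motion=[0.375,0,0,0,0])

```text
time: 10.92
tool_pos: [0.4676, 0.0801, 0.0969]
tool_rot: [-0.0, -0.539, 0.842, 0.0]
contact_force: [-0.3, 0.3, -2.7]
gripper_width: 0.687
grasp_force: 39.0
```

servo_tool(motion=[0.38,0,0,0,0])

```text
time: 11.05
tool_pos: [0.4676, 0.0801, 0.0968]
tool_rot: [-0.0, -0.539, 0.842, 0.0]
contact_force: [0.4, 0.3, -2.8]
gripper_width: 0.694
grasp_force: 31.5
```

```bash
python3 - <<'E'
from h import *
plan(); prof()
E
```

```text
t 11.05 p [0.4676 0.0801 0.0968] x [-0.418 -0.908  0.   ] y [-0.908  0.418  0.   ] z [-0.  0. -1.] yaw_y 155.3 F [ 0.4  0.3 -2.8] g 0.694 31.5
-0.11 170 0.084 0.143
-0.09 117 0.091 0.143
-0.07 121 0.004 0.143
-0.05 173 0.004 0.25
-0.03 339 0.088 0.25
-0.01 110 0.09 0.249
0.01 25 0.089 0.249
```

servo_tool(motion=[0.385,0,0,0,0,0.385,0,0,0,0])

```text
time: 11.35
tool_pos: [0.4676, 0.0801, 0.0969]
tool_rot: [-0.0, -0.539, 0.842, 0.0]
contact_force: [0.5, 0.5, -2.4]
gripper_width: 0.693
grasp_force: 24.2
```

servo_tool(motion=[0.389,0,0,0,0,0.389,0,0,0,0])

```text
time: 11.6
tool_pos: [0.4676, 0.0801, 0.0969]
tool_rot: [-0.0, -0.539, 0.842, 0.0]
contact_force: [-0.5, -0.4, -3.7]
gripper_width: 0.691
grasp_force: 18.6
```

```bash
python3 - <<'E'
from h import *
plan(); prof()
E
```

```text
t 11.6 p [0.4676 0.0801 0.0969] x [-0.418 -0.908  0.   ] y [-0.908  0.418  0.   ] z [-0. -0. -1.] yaw_y 155.3 F [-0.5 -0.4 -3.7] g 0.691 18.6
-0.11 169 0.084 0.142
-0.09 117 0.091 0.142
-0.07 120 0.088 0.145
-0.05 170 0.086 0.25
-0.03 332 0.005 0.25
-0.01 116 0.089 0.233
0.01 26 0.088 0.249
```

servo_tool(motion=[0.392,0,0,0,0,0.392,0,0,0,0])

```text
time: 11.9
tool_pos: [0.4676, 0.0801, 0.0969]
tool_rot: [-0.0, -0.539, 0.842, 0.0]
contact_force: [0.1, 0.6, -3.4]
gripper_width: 0.696
grasp_force: 14.5
```

servo_tool(motion=[0.394,0,0,0,0,0.394,0,0,0,0])

```text
time: 12.15
tool_pos: [0.4677, 0.0802, 0.0969]
tool_rot: [0.0, -0.539, 0.842, -0.0]
contact_force: [-0.8, -0.8, -3.2]
gripper_width: 0.694
grasp_force: 11.9
```

```bash
python3 - <<'E'
from h import *
plan(); prof()
E
```

```text
t 12.15 p [0.4677 0.0802 0.0969] x [-0.418 -0.908 -0.   ] y [-0.908  0.418 -0.   ] z [ 0.  0. -1.] yaw_y 155.3 F [-0.8 -0.8 -3.2] g 0.694 11.9
-0.11 86 0.004 0.11
-0.09 146 0.05 0.117
-0.07 134 0.062 0.126
-0.05 189 0.073 0.25
-0.03 348 0.083 0.25
-0.01 125 0.085 0.245
0.01 27 0.101 0.249
```

The canister is now turning slowly under its own weight, so I'll hold this grip.

servo_tool(motion=[0.394,0,0,0,0,0.394,0,0,0,0,0.394,0,0,0,0])

```text
time: 12.58
tool_pos: [0.4677, 0.0802, 0.0969]
tool_rot: [0.0, -0.539, 0.842, -0.0]
contact_force: [0.2, 0.0, -3.6]
gripper_width: 0.696
grasp_force: 12.0
```

```bash
python3 - <<'E'
from h import *
plan(); prof()
E
```

```text
t 12.57 p [0.4677 0.0802 0.0969] x [-0.418 -0.908 -0.   ] y [-0.908  0.418 -0.   ] z [ 0.  0. -1.] yaw_y 155.3 F [ 0.2  0.  -3.6] g 0.696 12.0
-0.11 28 0.077 0.09
-0.09 139 0.045 0.104
-0.07 143 0.035 0.115
-0.05 207 0.004 0.25
-0.03 362 0.072 0.25
-0.01 140 0.085 0.245
0.01 22 0.103 0.25
```

servo_tool(motion=[0.396,0,0,0,0,0.396,0,0,0,0,0.396,0,0,0,0,0.396,0,0,0,0,0.396,0,0,0,0])

```text
time: 13.25
tool_pos: [0.4676, 0.0801, 0.0969]
tool_rot: [-0.0, -0.539, 0.842, -0.0]
contact_force: [0.3, 0.2, -3.7]
gripper_width: 0.699
grasp_force: 9.4
```

```bash
python3 - <<'E'
from h import *
plan(); prof()
E
```

```text
t 13.25 p [0.4676 0.0801 0.0969] x [-0.418 -0.908  0.   ] y [-0.908  0.418 -0.   ] z [-0. -0. -1.] yaw_y 155.3 F [ 0.3  0.2 -3.7] g 0.699 9.4
-0.11 30 0.074 0.09
-0.09 139 0.004 0.104
-0.07 149 0.034 0.115
-0.05 193 0.057 0.25
-0.03 374 0.072 0.25
-0.01 120 0.087 0.25
0.01 25 0.104 0.249
```

servo_tool(motion=[0.398,0,0,0,0,0.398,0,0,0,0])

```text
time: 13.55
tool_pos: [0.4677, 0.0802, 0.0969]
tool_rot: [0.0, -0.539, 0.842, 0.0]
contact_force: [-0.3, -0.1, -3.7]
gripper_width: 0.697
grasp_force: 7.5
```

```bash
python3 - <<'E'
from h import *
plan(); im,d,W=prof()
im=cv2.resize(im[130:250,240:400],None,fx=4.5,fy=4.5,interpolation=cv2.INTER_CUBIC); cv2.imwrite('pics/f.png',im[:,:,::-1])
E
```

```text
t 13.55 p [0.4677 0.0802 0.0969] x [-0.418 -0.908 -0.   ] y [-0.908  0.418 -0.   ] z [ 0.  0. -1.] yaw_y 155.3 F [-0.3 -0.1 -3.7] g 0.697 7.5
-0.07 6 0.023 0.032
-0.05 252 0.017 0.25
-0.03 518 0.011 0.25
-0.01 197 0.013 0.242
0.01 46 0.046 0.249
```

View pics/f.png

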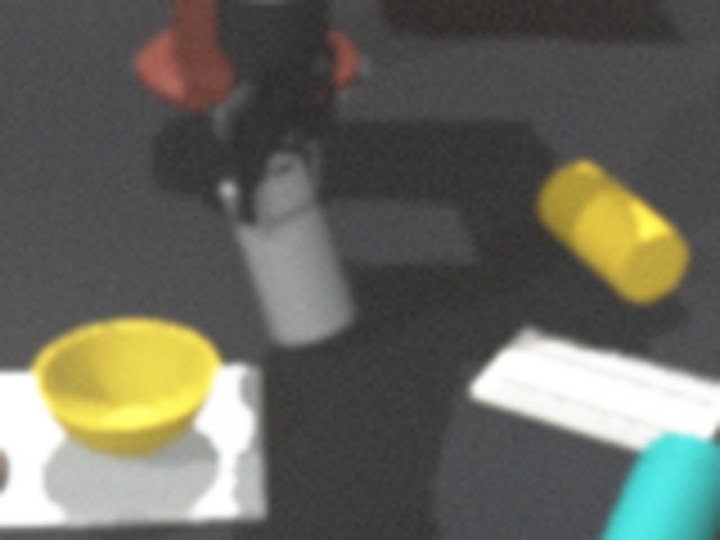

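The canister hangs nearly upright, with its base at about (310,335) and a tilt of roughly 15-20°. I'll let it settle further.

servo_tool(motion=[0.398,0,0,0,0,0.399,0,0,0,0,0.399,0,0,0,0])

```text
time: 13.98
tool_pos: [0.4677, 0.0802, 0.0969]
tool_rot: [0.0, -0.539, 0.842, 0.0]
contact_force: [0.7, -0.2, -2.7]
gripper_width: 0.698
grasp_force: 6.3
```

```bash
cat >> h.py <<'E'
def tilt():
    im,d=eyes.grab_frame('scene'); W=world('scene',d); st=manip.state(); p=np.array(st['tool_pos'])
    q=st['tool_rot']; u=Ro.from_quat([q[1],q[2],q[3],q[0]]).as_matrix()[:2,0]; n=np.array([-u[1],u[0]])
    w=W.reshape(-1,3); s=(w[:,:2]-p[:2])@u; t=(w[:,:2]-p[:2])@n
    # axis points per height slab from circle fit r=30
    from scipy.optimize import least_squares
    for lo in np.arange(.008,.12,.01):
        k=(abs(s)<.08)&(abs(t)<.04)&(w[:,2]>=lo)&(w[:,2]<lo+.01)
        if k.sum()<15: continue
        P=np.c_[s[k],t[k]]; c0=np.median(P,0)+[0.02,0]
        f=least_squares(lambda c:np.hypot(*(P-c).T)-.03,np.median(P,0)-np.array([1,0])@np.c_[u,n]*.02,loss='soft_l1',f_scale=.002)
        print(round(lo+.005,3),k.sum(),(f.x*1000).round(1))
    print('zmin near',np.sort(w[(abs(s)<.08)&(abs(t)<.035)&(w[:,2]>.004)][:,2])[:5].round(3))
    return im,d,W
E
python3 - <<'E'
from h import *
plan(); tilt()
E
```

```text
t 13.97 p [0.4677 0.0802 0.0969] x [-0.418 -0.908 -0.   ] y [-0.908  0.418 -0.   ] z [ 0.  0. -1.] yaw_y 155.3 F [ 0.7 -0.2 -2.7] g 0.698 6.3
0.013 40 [-3.2 -0.1]
0.023 51 [-2.6 -0.3]
0.033 48 [-1.7  0.2]
0.043 52 [-0.2  0.3]
0.053 51 [ 1.2 -0.2]
0.063 54 [ 2.4 -0.1]
0.073 57 [ 3.5 -0.7]
0.083 49 [4.1 0.3]
0.093 53 [6.  0.2]
0.103 46 [6.6 0.8]
0.113 52 [7.3 0.9]
0.123 67 [8.4 2.8]
zmin near [0.005 0.006 0.006 0.009 0.01 ]
```

It's now within about 0.12 rad of vertical. I'll square it by lowering it lightly onto the counter.

servo_tool(motion=[0.398,0,0,0.025,0,0.398,0,0,0.05,0,0.398,0,0,0.07,0,0.398,0,0,0.09,0,0.398,0,0,0.09,0])

```text
time: 14.65
tool_pos: [0.4714, 0.0813, 0.0912]
tool_rot: [0.004, -0.539, 0.842, -0.001]
contact_force: [-1.8, 3.3, 16.0]
gripper_width: 0.702
grasp_force: 14.4
```

```bash
python3 - <<'E'
from h import *
plan(); tilt()
E
```

```text
t 14.65 p [0.4714 0.0813 0.0912] x [-0.418 -0.908 -0.006] y [-0.908  0.418 -0.006] z [ 0.008  0.003 -1.   ] yaw_y 155.3 F [-1.8  3.3 16. ] g 0.702 14.4
0.013 52 [-0.5 -2.5]
0.023 45 [ 0.6 -2.1]
0.033 51 [ 0.9 -1.6]
0.043 51 [ 2.1 -2.1]
0.053 50 [ 3.1 -1.9]
0.063 47 [ 3.3 -0.9]
0.073 57 [ 4.6 -0.7]
0.083 50 [ 5.9 -1.6]
0.093 42 [ 6.7 -0.2]
0.103 47 [7.4 0.3]
0.113 55 [7.7 0.2]
0.123 97 [13.4  3.9]
zmin near [0.004 0.004 0.004 0.005 0.006]
```

servo_tool(motion=[0.398,0,0,-0.04,0,0.43,0,0,-0.04,0,0.5,0,0,-0.04,0,0.55,0,0,-0.04,0,0.55,0,0,-0.04,0])

```text
time: 15.32
tool_pos: [0.4675, 0.0801, 0.0906]
tool_rot: [-0.0, -0.539, 0.842, 0.0]
contact_force: [0.1, 0.4, -0.3]
gripper_width: 0.777
grasp_force: 0.0
```

```bash
python3 - <<'E'
from h import *
plan(); tilt()
E
```

```text
t 15.32 p [0.4675 0.0801 0.0906] x [-0.418 -0.908  0.   ] y [-0.908  0.418  0.   ] z [-0. -0. -1.] yaw_y 155.3 F [ 0.1  0.4 -0.3] g 0.777 0.0
0.013 47 [ 0.1 -2.2]
0.023 46 [-0.7 -2. ]
0.033 48 [-0.5 -2.2]
0.043 47 [ 0.2 -2. ]
0.053 49 [ 0.4 -2.4]
0.063 52 [-0.4 -2.1]
0.073 52 [-0.6 -2. ]
0.083 50 [-0.  -2.3]
0.093 40 [-0.8 -1.2]
0.103 45 [1.  0.7]
0.113 37 [-0.2 -1.9]
0.123 123 [10.2  2.1]
zmin near [0.004 0.004 0.004 0.005 0.005]
```

The canister is standing upright and free on the counter. I'll centre, regrip firmly and lift.

servo_tool(motion=[0.55,0,0.018,0,0,-1,0,0.018,0,0,-1,0,0.018,0,0,-1,0,0.018,0,0,-1,0,0.018,0,0])

```text
time: 16.0
tool_pos: [0.466, 0.0811, 0.0913]
tool_rot: [0.0, -0.539, 0.842, -0.0]
contact_force: [-0.2, -0.6, 2.8]
gripper_width: 0.683
grasp_force: 65.2
```

servo_tool(motion=[-1,0,0,-0.2,0,-1,0,0,-0.5,0,-1,0,0,-0.7,0,-1,0,0,-0.7,0])

```text
time: 16.5
tool_pos: [0.4663, 0.081, 0.1758]
tool_rot: [0.001, -0.539, 0.842, -0.001]
contact_force: [0.5, -0.1, -2.8]
gripper_width: 0.687
grasp_force: 65.4
```

```bash
python3 - <<'E'
from h import *
c=t2w(-.05,.023);plan((*c,.17),(*t2w(-.06,.023),.17)); tilt()
E
```

```text
t 16.5 p [0.4663 0.081  0.1758] x [-0.418 -0.908 -0.001] y [-0.908  0.418 -0.002] z [ 0.002 -0.    -1.   ] yaw_y 155.3 F [ 0.5 -0.1 -2.8] g 0.687 65.4
[ 0.579 -0.098  0.17 ] -> [ 0.962 -1.474  0.051]
[ 0.569 -0.099  0.17 ] -> [ 1.007 -1.403  0.051]
0.083 15 [-1.   1.5]
0.093 56 [-0.8  1.6]
0.103 52 [-0.3  1.3]
0.113 52 [-0.9  1.5]
0.123 53 [-0.9  1.2]
zmin near [0.004 0.085 0.085 0.086 0.086]
```

servo_tool(motion=[-1,0.24,-0.37,0,0,-1,0.48,-0.74,0,0,-1,0.48,-0.74,0,0])

```text
time: 16.92
tool_pos: [0.522, -0.0107, 0.1721]
tool_rot: [-0.002, -0.538, 0.843, 0.001]
contact_force: [-0.5, 0.6, -3.0]
gripper_width: 0.685
grasp_force: 66.5
```

servo_tool(motion=[-1,0.24,-0.37,0,0,-1,0.48,-0.73,0,0,-1,0.48,-0.73,0,0,-1,0.48,-0.73,0,0])

```text
time: 17.42
tool_pos: [0.5763, -0.0964, 0.1726]
tool_rot: [-0.001, -0.539, 0.842, 0.002]
contact_force: [-0.5, 0.4, -3.1]
gripper_width: 0.688
grasp_force: 67.1
```

```bash
python3 - <<'E'
from h import *
c=t2w(-.05,.023);plan((*c,.17),(*c,.105)); im,d,W=tilt()
t=(W[...,:2]-tc)@RT*1000
I=im.astype(int)
# bowl by colour, rim
m=(I[...,0]>1.5*I[...,2])&(I[...,1]>1.3*I[...,2])&(I[...,1]>.8*I[...,0])&(W[...,2]>.045)&(W[...,2]<.065)&(abs(t[...,1]-110)<80)&(abs(t[...,0])<90)
from scipy.optimize import least_squares
b=t[m]; print('bowl',len(b),least_squares(lambda p:np.hypot(*(b-p[:2]).T)-p[2],[-8,113,57]).x.round(1))
r=max(models.regions_of('scene','tray'),key=lambda r:r['mask'].sum()); q=t[r['mask']&(abs(W[...,2]-.006)<.004)]; print('tray',cv2.minAreaRect(q.astype(np.float32)))
m=(I[...,0]>I[...,1]*1.35)&(I[...,1]>I[...,2]*1.1)&(abs(t[...,0])<140)&(abs(t[...,1])<90)&(W[...,2]<.027)&(W[...,2]>.011)
s=t[m]; h=s[s[:,0]<-10]; k=np.polyfit(h[:,0],h[:,1],1); print(len(s),np.arctan(k[0]),np.polyval(k,[-50,-120]),h[:,0].min(),cv2.minEnclosingCircle(s[s[:,0]>5].astype(np.float32)))
im=cv2.resize(im[120:270,130:330],None,fx=4,fy=4,interpolation=cv2.INTER_CUBIC); cv2.imwrite('pics/g.png',im[:,:,::-1])
E
```

```text
t 17.43 p [ 0.5763 -0.0964  0.1726] x [-0.418 -0.908  0.   ] y [-0.908  0.418  0.004] z [-0.004  0.002 -1.   ] yaw_y 155.3 F [-0.5  0.4 -3.1] g 0.688 67.1
[ 0.579 -0.098  0.17 ] -> [ 0.002 -0.023  0.022]
[ 0.579 -0.098  0.105] -> [ 0.002 -0.025  0.564]
0.013 69 [-42.   -5.5]
0.023 137 [-24.9  -2.3]
0.033 69 [-28.2 -15.8]
0.043 55 [-22.2 -14.3]
0.053 66 [-21.   -6.4]
0.083 32 [ 0.3 -0.2]
0.093 67 [-0.2 -0.3]
0.103 59 [-0.1  0.3]
0.113 60 [0.3 0.5]
0.123 66 [0.2 0.2]
zmin near [0.004 0.004 0.004 0.004 0.004]
bowl 309 [ -6.1 112.4  56.1]
tray ((0.18318939208984375, -1.5409698486328125), (165.4146728515625, 399.7378845214844), 0.15685348212718964)
254 0.41278463034408525 [-37.44920755 -68.10541942] -119.76778132842068 ((32.923370361328125, -7.062868118286133), 28.220523834228516)
```

View pics/g.png

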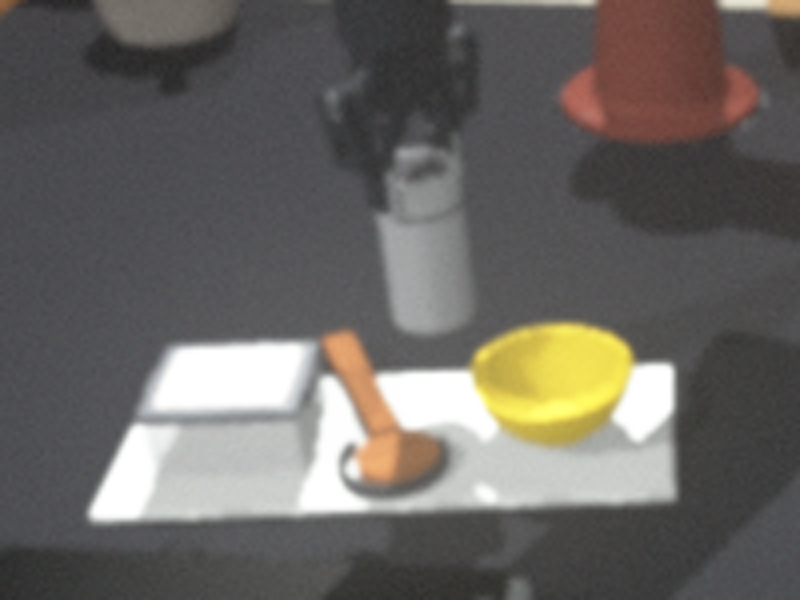

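The canister hangs upright at about (430,270), clear of the bowl at (553,385) and the handle at (360,385). I'll descend.

servo_tool(motion=[-1,0,-0.03,0.05,0,-1,0,-0.03,0.2,0,-1,0,-0.03,0.4,0,-1,0,-0.03,0.54,0,-1,0,-0.03,0.57,0])

```text
time: 18.15
tool_pos: [0.5795, -0.0983, 0.1039]
tool_rot: [-0.001, -0.539, 0.842, 0.002]
contact_force: [-0.4, -0.1, -3.3]
gripper_width: 0.684
grasp_force: 67.1
```

```bash
python3 - <<'E'
from h import *
c=t2w(-.05,.023);plan((*c,.097)); im,d,W=tilt()
E
```

```text
t 18.15 p [ 0.5795 -0.0983  0.1039] x [-0.418 -0.908  0.001] y [-0.908  0.418  0.004] z [-0.004  0.001 -1.   ] yaw_y 155.3 F [-0.4 -0.1 -3.3] g 0.684 67.1
[ 0.579 -0.098  0.097] -> [-0.001  0.008  0.058]
0.013 85 [-41.3  -7.7]
0.023 194 [0.8 1. ]
0.033 107 [-25.   -9.9]
0.043 104 [-19.2  -6.9]
0.053 119 [-15.8  -5.6]
0.063 60 [-0.4 -0.3]
0.073 59 [-0.3 -0.6]
0.083 58 [ 0.1 -0.6]
0.093 59 [-0.3 -0.2]
0.103 59 [-0.1  0.2]
0.113 58 [0.9 3.2]
0.123 60 [0.1 1. ]
zmin near [0.004 0.004 0.004 0.004 0.004]
```

servo_tool(motion=[-1,0,0.005,0.03,0,-1,0,0.005,0.05,0,-1,0,0.005,0.055,0,-1,0,0.005,0.06,0])

```text
time: 18.7
tool_pos: [0.5807, -0.0987, 0.0997]
tool_rot: [0.0, -0.539, 0.842, -0.0]
contact_force: [0.1, -0.5, -2.9]
gripper_width: 0.684
grasp_force: 67.1
```

servo_tool(motion=[-1,0,0,0.008,0,-1,0,0,0.016,0,-1,0,0,0.016,0])

```text
time: 19.08
tool_pos: [0.5805, -0.0986, 0.0974]
tool_rot: [0.0, -0.539, 0.842, -0.0]
contact_force: [0.0, -0.3, -2.2]
gripper_width: 0.684
grasp_force: 67.7
```

servo_tool(motion=[-1,0,0,0.008,0,-1,0,0,0.016,0,-1,0,0,0.02,0,-1,0,0,0.02,0])

```text
time: 19.58
tool_pos: [0.5808, -0.0987, 0.0973]
tool_rot: [-0.0, -0.539, 0.842, 0.0]
contact_force: [-3.5, 0.1, 9.0]
gripper_width: 0.683
grasp_force: 68.5
```

The canister is on the tray, upright and pressed lightly. I'll ease off and release.

servo_tool(motion=[-1,0,0,-0.01,0,0.36,0,0,-0.012,0,0.39,0,0,-0.014,0,0.45,0,0,-0.014,0,0.6,0,0,-0.014,0])

```text
time: 20.2
tool_pos: [0.5805, -0.0986, 0.0963]
tool_rot: [0.0, -0.539, 0.842, -0.0]
contact_force: [-0.4, 0.2, -0.9]
gripper_width: 0.801
grasp_force: 0.0
```

servo_tool(motion=[0.9,0,0,0,0,1,0,0,0,0,1,0,0,-0.2,0,1,0,0,-0.5,0,1,0,0,-1,0])

```text
time: 20.82
tool_pos: [0.5788, -0.0982, 0.215]
tool_rot: [-0.002, -0.539, 0.842, 0.002]
contact_force: [1.0, 0.4, -0.2]
gripper_width: 1.001
grasp_force: 0.0
```

servo_tool(motion=[1,0.3,0.7,-0.1,0,1,0.3,1,-0.1,0,1,0.3,1,-0.1,0])

```text
time: 21.2
tool_pos: [0.4532, -0.0801, 0.2281]
tool_rot: [0.0, -0.539, 0.842, -0.0]
contact_force: [0.2, -0.3, 1.0]
gripper_width: 1.005
grasp_force: 0.0
```

```bash
python3 - <<'E'
from h import *
from scipy.optimize import least_squares
plan()
for cam in ['scene','top']:
    im,d=eyes.grab_frame(cam); W=world(cam,d); I=im.astype(int); t=(W[...,:2]-tc)@RT*1000; z=W[...,2]
    near=(np.hypot(t[...,0]+48,t[...,1]-22)<45)
    for a,b in ((.02,.045),(.065,.09),(.1,.12),(.122,.13)):
        P=t[near&(z>a)&(z<b)&(I.max(-1)-I.min(-1)<40)]
        if len(P)>20: print(cam,a,len(P),least_squares(lambda c:np.hypot(*(P-c).T)-30,np.median(P,0),loss='soft_l1',f_scale=2).x.round(1), cv2.minEnclosingCircle(P.astype(np.float32)))
    print('top z',np.percentile(z[near&(z>.1)&(z<.14)],[50,95]) if (near&(z>.1)).any() else None)
    m=(I[...,0]>1.5*I[...,2])&(I[...,1]>1.3*I[...,2])&(I[...,1]>.8*I[...,0])&(z>.045)&(z<.065)&(abs(t[...,1]-110)<80)&(abs(t[...,0])<90)
    b=t[m]; 
    if len(b)>20: print('bowl',len(b),least_squares(lambda p:np.hypot(*(b-p[:2]).T)-p[2],[-8,113,57]).x.round(1))
    m=(I[...,0]>I[...,1]*1.35)&(I[...,1]>I[...,2]*1.1)&(abs(t[...,0])<140)&(abs(t[...,1])<90)&(z<.027)&(z>.011)
    s=t[m]; h=s[s[:,0]<-10]
    if len(h)>20: k=np.polyfit(h[:,0],h[:,1],1); print('handle',len(s),np.arctan(k[0]).round(3),np.polyval(k,[-50,-120]).round(1),h[:,0].min())
    cv2.imwrite(f'pics/{cam}9.png',cv2.resize(im[80:260,300:540] if cam=='top' else im[120:270,130:330],None,fx=3,fy=3,interpolation=cv2.INTER_CUBIC)[:,:,::-1])
E
```

```text
t 21.2 p [ 0.4532 -0.0801  0.2281] x [-0.418 -0.908 -0.   ] y [-0.908  0.418 -0.   ] z [ 0. -0. -1.] yaw_y 155.3 F [ 0.2 -0.3  1. ] g 1.005 0.0
scene 0.02 114 [-47.   21.8] ((-31.52878189086914, 20.14784049987793), 25.429777145385742)
scene 0.065 150 [-46.9  21.5] ((-39.879215240478516, 22.899959564208984), 29.19699478149414)
scene 0.1 133 [-46.5  21.7] ((-40.2878303527832, 21.735809326171875), 29.625028610229492)
scene 0.122 182 [-50.1  23.8] ((-46.28427505493164, 22.65753746032715), 31.96261215209961)
top z [0.12448688 0.1282766 ]
bowl 311 [ -6.2 112.1  56.1]
handle 312 0.399 [-37.8 -67.3] -123.25934029879802
top 0.02 62 [-77.9  65. ] ((-51.688507080078125, 30.314054489135742), 28.20177459716797)
top 0.065 76 [-81.1  62.6] ((-49.570655822753906, 27.575401306152344), 29.013883590698242)
top 0.1 66 [-45.8  22.1] ((-47.03451919555664, 22.639307022094727), 30.840681076049805)
top 0.122 452 [-37.5  28.9] ((-46.40293884277344, 22.2823486328125), 30.16071319580078)
top z [0.12594666 0.12937081]
bowl 396 [ -8.2 113.3  55.6]
```

View pics/scene9.png

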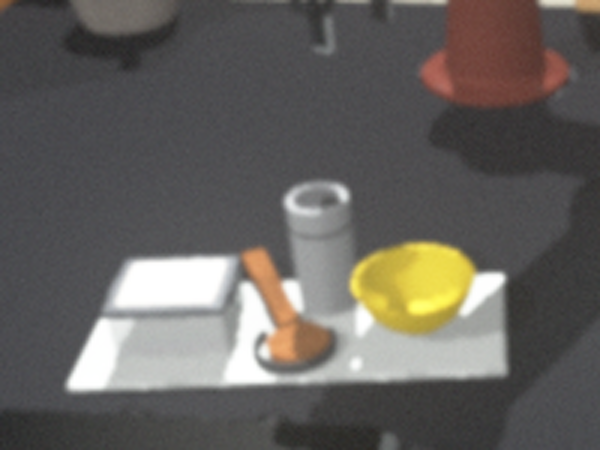

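The canister stands upright at about (322,245) in this crop, with gaps on both sides. I'll move the arm out of the top view to check the handle gap.

servo_tool(motion=[1,-0.9,0.3,0,0,1,-0.9,0.3,0,0,1,-0.9,0.3,0,0])

```text
time: 21.68
tool_pos: [0.4703, 0.0345, 0.2289]
tool_rot: [0.0, -0.541, 0.841, 0.0]
contact_force: [1.1, -0.1, 0.1]
gripper_width: 0.999
grasp_force: 0.0
```

servo_tool(motion=[1,-0.9,0,0,0,1,-0.9,0,0,0,1,-0.9,0,0,0])

```text
time: 22.05
tool_pos: [0.5158, 0.1315, 0.2282]
tool_rot: [-0.0, -0.54, 0.841, 0.0]
contact_force: [0.3, -0.4, 0.7]
gripper_width: 0.998
grasp_force: 0.0
```

```bash
python3 - <<'E'
from h import *
im,d=eyes.grab_frame('top'); W=world('top',d); I=im.astype(int); t=(W[...,:2]-tc)@RT*1000; z=W[...,2]
m=(I[...,0]>I[...,1]*1.3)&(I[...,1]>I[...,2]*1.1)&(t[...,0]<80)&(t[...,0]>-140)&(abs(t[...,1])<90)&(z<.03)&(z>.008)
s=t[m]; h=s[(s[:,0]<-15)]
print(len(s),len(h)); vx,vy,x0,y0=cv2.fitLine(h.astype(np.float32),cv2.DIST_HUBER,0,.01,.01).ravel(); n=np.array([-vy,vx])
P=(h-[x0,y0])@n; print('angle',np.arctan(vy/vx),'width',np.percentile(P,[2,98])); print('perp',(np.array([-46.5,22.2])-[x0,y0])@n)
r=models.regions_of('top','spatula')[0]; q=t[r['mask']&(z<.03)&(z>.008)]; h=q[q[:,0]<-15]; print(r['p'],cv2.minAreaRect(h.astype(np.float32)), cv2.minEnclosingCircle(q[q[:,0]>5].astype(np.float32)))
cv2.imwrite('pics/top10.png',cv2.resize(im[100:230,320:510],None,fx=4,fy=4,interpolation=cv2.INTER_CUBIC)[:,:,::-1])
E
```

```text
642 299
angle 0.4024093 width [-12.6084181   10.74103443]
perp 49.70489501193906
0.72 ((-83.86064147949219, -52.36122131347656), (83.74935913085938, 31.139511108398438), 24.581798553466797) ((33.640472412109375, 3.861196517944336), 31.385391235351562)
```

View pics/top10.png

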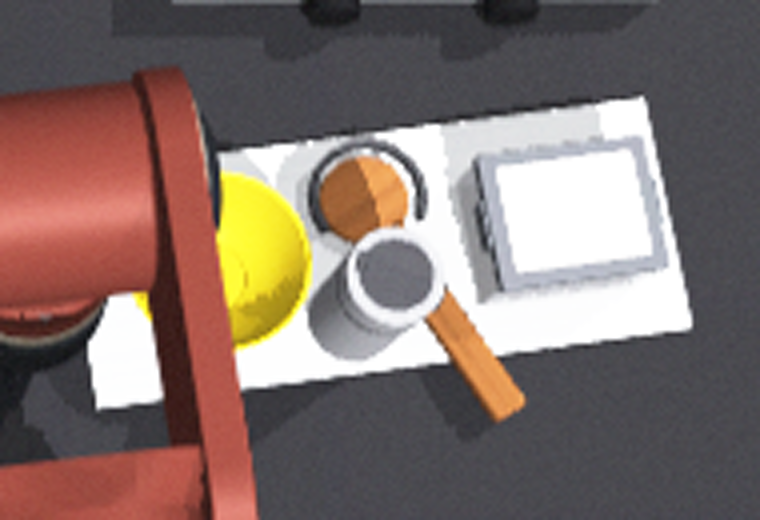

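The top view shows the canister at about (395,280) clear of the handle and bowl. The axis-to-handle distance measures about 50 to 54 mm in the two cameras, against the 46 mm required. I'll hand it in.

```bash
python3 -c "
from plant import job_done; print(job_done())"
```

```text
the job is handed in; nothing more can be done
None
```

I handed the job in: the canister stands upright on the tray with measured gaps to the bowl and handle, and the spatula handle is swung about 0.4 rad aside with its blade in the rest. No verdict came back.

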